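Lock the rotary work holder

ROBOT

A 6-joint arm with a two-finger parallel gripper is mounted at the origin on the work surface. World frame = base frame: x ahead of the robot, y to its left, z up, the work surface at z = 0. Lengths are in mm, angles in rad, forces in N, time in s.
With the tool pointing down it reaches from about 375 to 750 mm from the base axis. Payload 9 kg.
Tool frame: the origin (TCP) lies between the finger pads; the fingertips stand 8 mm ahead of it and the grasp point (between the pads) lies 11 mm behind it (arm.finger_overhang is the distance from the TCP to the fingertips, in mm); z points along the fingers, x is the direction in which the jaws open and shut, and the axes are right-handed (so a half turn about z gives the same grasp; the last joint's range is limited). The gripper opens to 85 mm and grips with 20 to 120 N. Pads are 22 mm wide; open, the fingers measure 114 mm over their backs; the gripper's body (76 mm by 85 mm) begins 54 mm behind the grasp point. The pads swing forward as they close: fully open they stand 13 mm farther back than shut.
Start: joints at [-1.561, 0.104, 0.097, 1.564, 0, 1.353], TCP at [135.508, -584.528, 239.331] pointing down, gripper open.
Joint ranges: [-2.99, 2.99], [-0.84, 1.86], [-1.1, 1.16], [-1.84, 2.11], [-1.51, 1.56], [-3.14, 3.14]. Speed limits (rad/s): [2.22, 2.22, 2.57, 3.14, 3.14, 3.14].

INTERFACE

Orientations are given as a unit quaternion [w, x, y, z].
In Python, from plant import arm, optics, order gives the robot as it stands.
- The arm moves only by the tool carry_out, never from a script. Its argument "targets" is a list of rows, each a list of 6 numbers: the shift along the tool's x, y, z in m, then the turn, a rotation vector about the tool's x, y, z in rad. In form: [[dx, dy, dz, wx, wy, wz], ...]. A call has exactly 8 rows; each row shifts and turns the commanded pose from where the row before left it, along the tool's axes as they then stand; what a row does not reach is not made up. A row lasts 1/12 s, in which the tool goes at most 41.7 mm and 7.16 degrees, less where a joint would pass 70% of its speed; a pose out of reach is approached as far as the arm can. A call is refused whole if a number of a shift passes 0.0417 or a number of a turn 0.125, either way. A call with a gripper value outside its range is refused whole. "claw" is the finger opening in m, from 0 to 0.0854, set as the call begins (left out, the last holds). The fingers move at their own pace and stop on an object; "squeeze" is the grip in N (left out, the last holds). Time passes only in rows, so rows that do not move let the fingers close, or fill a call up. It gives the time, the measured TCP pose, the force and the opening at its end, in the units of the state.
- arm.sense(): the state, without advancing time (a new reading comes with each control period).
- optics.capture(name): name is "side" or "top" or "wrist"; returns a dict with "image" (480x640x3 uint8, blue, green, red), "mtx" (3x3 intrinsics, pixels), "R" (3x3) and "t" (3): a world point X has camera coordinates R X + t; the wrist camera has in their place "T_tool_cam" (4x4, takes a point from camera to tool coordinates, whose origin is the TCP and whose axes are the tool frame's). Camera axes: x right, y down, z forward; pixel columns grow to the right and rows downward; lengths in mm; the calibration is good to about 2 mm. A picture is of the moment at which its call begins: read the wrist's pose just before it. There is no depth.
- order.hand_in(): hands the job in, once; it reports no verdict.
The state is a dict: "clock": time; "q": joint angles; "joint_vel": joint speeds; "joint_efforts": joint torques, N m; "tcp_pos": TCP position; "eef_rot": TCP orientation; "ft_force": force on the tool from outside, world axes, zero at the start; "ft_torque": the same for the moment, N m; "gripper_width": finger opening in mm.
Only numpy, scipy, OpenCV 4.12 (cv2) and the standard library are available. Lean on these libraries where they do the work, as an engineer would, in place of code of your own. Each camera call takes 0.05 s, during which the arm holds its last target. There are 200 camera calls.

TASK

Lock the rotary work holder on the repair bench: with the fingertips, push the yellow peg round to turn the blue slotted disc until its slot lines up with the steel bolt, then push the bolt by its orange head through the slot until it is fully home, the head up against the guide. Only push: lift nothing, and leave the other things on the bench where they are.

Things in the scene. Friction and masses are not known exactly. Their poses are not given: they have to be found in the camera images.
- holder: rotary work holder, fixed to the bench: grey base plate 365 long (own x -265 to +100), 116 wide, 10 thick. Origin: on the bench surface under the disc's axis, midway across the plate. Its +x axis is the way the bolt is pushed (roughly to the robot's right, world -y); z up. The bolt lies along the x axis between two rails 7 wide, 18 above the bench, from x = -257 to -92
- guide (a point): middle of the rear end of the dark bridge guide, on the base plate at holder x = -92. The guide reaches to x = -48, its top is 32 above the bench, its channel 15 wide; the bolt's head stops against this end
- keeper (a point): middle of the mouth of the dark bridge keeper on the far side of the disc, on the base plate at holder x = +48; it reaches to x = +88, its top 32 above the bench, and receives the bolt's nose
- disc (a joint): angle of the blue disc about its vertical axis (rad, grows anticlockwise from above); starts between 0.55 and 2.6. Its slot lies along the bolt at 0 and equally at pi: either will do; stops only at -0.35 and 3.49. It turns stiffly (0.06 N m, about 2 N at the peg), stays where it is left, and blocks the bolt unless within about 0.12 rad of alignment
- peg (a point): centre of the top of the yellow upright peg on the disc: 12 in diameter, standing from 32 to 62 above the bench, 28 from the disc's axis. Seen from the axis it stands, in the holder's frame, at the angle disc + pi/2 from +x, that is square to the slot
- slot (a point): centre of the blue disc, on the base plate 10 above the bench; x axis along the slot, z up. The disc is 84 in diameter, its top 32 above the bench, with one slot 20 wide right across it and down to the base plate. An off-white plug housing (38 x 14, 16 high) is clamped on the half away from the peg
- bolt: steel bolt: a loose bar 12 wide, 14 high with a tapered nose, sliding freely on the base plate in rails and guide, about 0.2 kg. Origin: tip of the nose, on the bar's underside, 10 above the bench; +x points the way it is to be pushed. It starts with the nose at holder x = -66 to -50; fully home the nose is at x = +72, the head against the guide
- head (a point): centre of the rear face of the bolt's orange head, the face to push on: 34 wide (across the bolt), from 20 to 52 above the bench; this point lies 36 above the bench, 174 behind the nose tip. The head is 10 thick
- screwdriver: screwdriver with a yellow handle, 150 long, lying near the holder; a bystander, origin under its middle
- housing: loose off-white plastic plug housing, 70 x 34 x 28, lying beyond the holder; a bystander, origin under its centre
- spool: green spool, 52 across and 40 high, standing near the holder; a bystander, origin under its centre
- jar: small jar with a white cap, 48 across and 60 high, standing past the keeper end of the holder; a bystander, origin under its centre
- carton: cardboard box, 75 x 60 x 50; a bystander, origin under its centre
- tray: blue divided open tray, 90 x 65 x 28; a bystander, origin under its centre
- wrench: steel wrench, 140 long, lying flat; a bystander, origin under its middle
Things that resemble listed ones, but are neither listed nor needed, are in the scene too. Of the things like the bolt, leave any that is purple or turquoise; of the rest the larger one is meant.

How it is judged:
By the outcome, as a careful person would: the job done as asked, in the order asked, and still so for the second after the job is handed in, with the robot touching nothing.
It also fails if it takes over 51 s, if anything falls off the work surface, if the arm or the gripper's body presses on something with over 40 N, if the wrist force passes 120 N, or if a joint passes its speed limit or range.

## Working session

There is one attempt and no reset: what is moved stays moved. The work goes in short steps, Python scripts to look and compute and a tool call to move; the robot and the scene stay as the last step left them, time stands still between calls to the robot, and variables do not carry over. Pictures are saved under pics/ and viewed, about 8 in all and at most 12, crops included, and the job is handed in when it is done.

Besides the shell and the picture viewer there is one more tool, called by a JSON object that holds its "op" and its "data". carry_out: Moves the arm, as the interface text tells. Its arguments: {"type":"object","properties":{"targets":{"type":"array","items":{"type":"array","items":{"type":"number"}}},"claw":{"type":"number"},"squeeze":{"type":"number"}},"required":["targets"]}

```bash
mkdir -p pics; ls
python3 - <<'E'
from plant import arm, optics, order
import cv2,numpy as np
s=arm.sense();print({k:np.round(v,3).tolist() for k,v in s.items()})
for n in("top","side"):
    c=optics.capture(n);cv2.imwrite(f"pics/{n}0.png",c["image"]);print(n,np.round(c["mtx"],1).tolist(),np.round(c["R"],3).tolist(),np.round(c["t"],1).tolist())
    np.savez(f"{n}.npz",**c)
E
```

```text
pics
{'clock': 0.0, 'q': [-1.561, 0.105, 0.096, 1.564, -0.0, 1.353], 'joint_vel': [-0.001, 0.0, -0.0, -0.001, -0.001, -0.001], 'joint_efforts': [-0.003, -55.692, 50.366, 0.016, -0.0, -0.0], 'tcp_pos': [135.493, -584.181, 238.514], 'eef_rot': [-0.001, 0.783, -0.622, -0.0], 'ft_force': [-0.059, -0.548, 0.839], 'ft_torque': [-0.007, 0.003, 0.034], 'gripper_width': 85.447}
top [[434.3, 0.0, 322.2], [0.0, 434.3, 243.1], [0.0, 0.0, 1.0]] [[0.152, -0.988, 0.004], [-0.967, -0.149, -0.205], [0.203, 0.027, -0.979]] [-98.7, 602.9, 920.7]
side [[447.7, 0.0, 323.2], [0.0, 447.7, 241.8], [0.0, 0.0, 1.0]] [[-0.793, -0.609, 0.006], [-0.302, 0.386, -0.872], [0.528, -0.694, -0.49]] [479.2, 254.3, 1011.0]
```

View pics/top0.png

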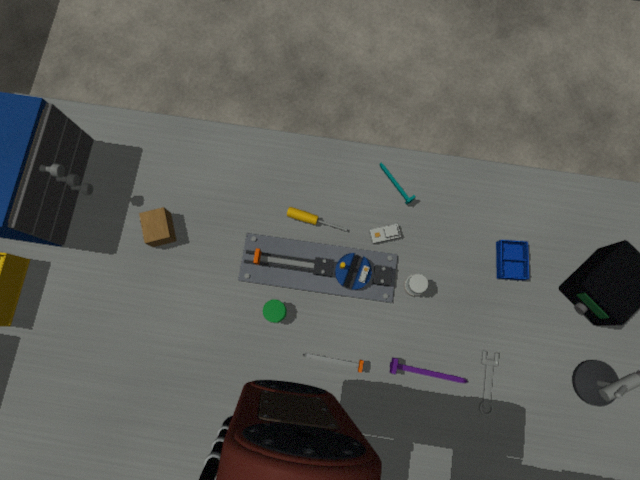

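View pics/side0.png

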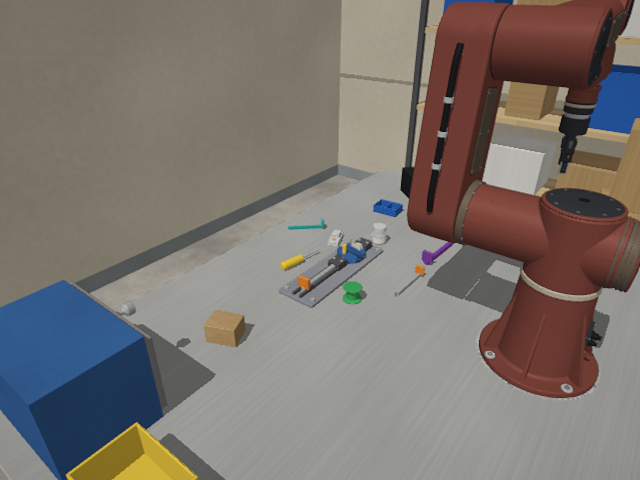

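The top view shows the holder with its head at about (257,256), disc at (354,271), peg at about (342,265) and keeper at (383,276). The decoy bolts (small orange, purple, turquoise) lie apart from it. Next I'll measure.

```bash
cat > h.py <<'E'
import cv2,numpy as np
def ray(c,uv,z):
    d=c["R"].T@np.linalg.solve(c["mtx"],[uv[0],uv[1],1.]);o=-c["R"].T@c["t"]
    return o+d*(z-o[2])/d[2]
def blobs(img,lo,hi,box,amin=6):
    x0,y0,x1,y1=box;m=cv2.inRange(cv2.cvtColor(img[y0:y1,x0:x1],cv2.COLOR_BGR2HSV),lo,hi)
    n,_,st,ce=cv2.connectedComponentsWithStats(m)
    return [(ce[i]+[x0,y0],st[i]) for i in range(1,n) if st[i][4]>=amin],m
E
python3 - <<'E'
from h import *
c=dict(np.load("top.npz"));im=c["image"]
box=(235,225,405,310)
for nm,lo,hi,z in(("orange",(5,150,80),(18,255,255),52),("yellow",(20,120,80),(35,255,255),62),("blue",(95,120,40),(125,255,255),32)):
    for p,st in blobs(im,lo,hi,box)[0]: print(nm,p.round(1),st.tolist(),ray(c,p,z).round(1))
g=cv2.cvtColor(im,cv2.COLOR_BGR2HSV)
print(g[288,330],g[245,300],g[320,330],g[225,280])
cv2.imwrite("pics/crop1.png",cv2.resize(im[225:310,235:405],None,fx=4.7,fy=4.7,interpolation=cv2.INTER_CUBIC))
E
```

```text
orange [256.1 255.4] [18, 23, 7, 15, 65] [562.1 138.6  52. ]
yellow [342.  264.8] [105, 37, 5, 6, 25] [568.9 -57.4  62. ]
blue [343.5 268. ] [100, 28, 19, 33, 314] [566.8 -62.7  32. ]
blue [361.8 274.8] [117, 32, 20, 33, 243] [ 557.6 -106.5   32. ]
[116  18 102] [110  16  95] [ 40   6 118] [ 45   9 117]
```

View pics/crop1.png

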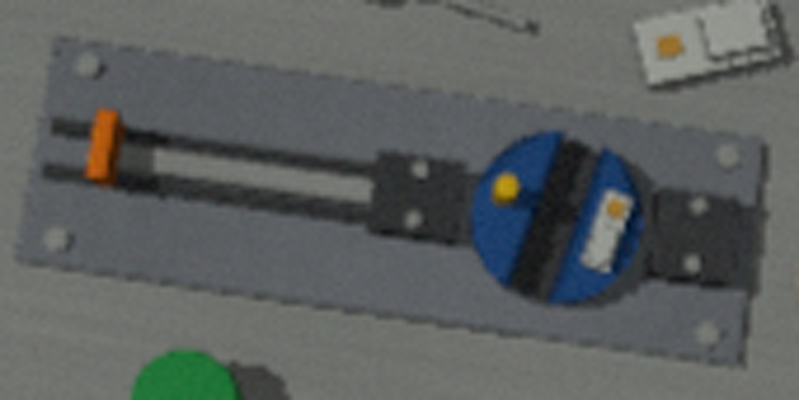

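Run:
```python
from h import *
c=dict(np.load("top.npz"));im=c["image"]
f=lambda p:np.array(p)/4.7+[234.9,224.9]
P=[ray(c,f(p),10)[:2] for p in((57,38),(765,143),(742,362),(18,262))]
P=np.array(P);print(P.round(1));print([np.linalg.norm(P[i]-P[(i+1)%4]).round(1) for i in range(4)])
ex=(P[1]+P[2]-P[0]-P[3]);ex/=np.linalg.norm(ex);ey=np.array([-ex[1],ex[0]])
O=P.mean(0)+ex*82.5
D=ray(c,f((557,218)),32)[:2]
print("ex",ex,"yaw",np.arctan2(ex[1],ex[0]),"O",O,"disc",D)
for n,uv,z in(("peg",(342,264.8),62),("head",(256.1,255.4),52),("disc",f((557,218)),32)):
    p=ray(c,uv,z)[:2];q=[(p-O)@ex,(p-O)@ey];print(n,p.round(1),np.round(q,1))
# slot direction
s=[ray(c,f(p),32)[:2] for p in((585,145),(530,297))];v=s[0]-s[1];print("slot ang",np.arctan2(v@ey,v@ex))
p=ray(c,(342,264.8),62)[:2]-D;print("peg ang-pi/2",np.arctan2(p@ey,p@ex)-np.pi/2,np.linalg.norm(p))
```

```text
[[ 619.   177.5]
 [ 620.  -186.2]
 [ 508.9 -187.7]
 [ 503.3  175.3]]
[np.float64(363.6), np.float64(111.1), np.float64(363.0), np.float64(115.7)]
ex [ 0.00909126 -0.99995867] yaw -1.5617049405360544 O [563.54122502 -87.76730089] disc [562.74292299 -86.23807535]
peg [568.8 -57.3] [-30.4   5.5]
head [562.1 138.6] [-226.4    0.6]
disc [562.7 -86.2] [-1.5 -0.8]
slot ang 1.3560363857554982
peg ang-pi/2 1.3557419357275817 29.558623835120397
```

Plate sides come out 363 x 113 (given 365 x 116). The slot and peg bearings agree on disc ≈ 1.356. So I'll turn the disc clockwise to 0 with one straight chord push, using the closed fingers' y side.

```bash
cat > plan.py <<'E'
import sys,json,numpy as np
from scipy.spatial.transform import Rotation as Ro
from plant import arm
def state():
    s=arm.sense();q=np.array(s["eef_rot"]);return np.array(s["tcp_pos"]),Ro.from_quat(q[[1,2,3,0]]),s
O=np.array([563.1,-87.,0]);A=-1.5617
H=lambda x,y,z:O+Ro.from_euler("z",A).apply([x,y,z])
def plan(tgt,yaw,n,start=None):
    p,R,s=state() if start is None else (*start,None)
    Rt=Ro.from_euler("z",yaw)*Ro.from_euler("x",np.pi)
    w=(R.inv()*Rt).as_rotvec();st=(np.array(tgt)-p)/n;rows=[]
    for i in range(n):
        sh=R.inv().apply(st)/1000;rows.append(np.round(np.r_[sh,w/n],4).tolist());R=R*Ro.from_rotvec(w/n)
    for i in range(0,n,8):print(json.dumps(rows[i:i+8]))
    return np.array(tgt),Rt
E
python3 - <<'E'
from plan import *
plan([550,-37,140],.69,24)
E
```

```text
[[-0.0183, -0.022, 0.0041, -0.0001, 0.0, -0.0847], [-0.0164, -0.0234, 0.0041, -0.0001, 0.0, -0.0847], [-0.0143, -0.0247, 0.0041, -0.0001, 0.0, -0.0847], [-0.0122, -0.0259, 0.0041, -0.0001, 0.0, -0.0847], [-0.01, -0.0268, 0.0041, -0.0001, 0.0, -0.0847], [-0.0077, -0.0276, 0.0041, -0.0001, 0.0, -0.0847], [-0.0053, -0.0281, 0.0041, -0.0001, 0.0, -0.0847], [-0.0029, -0.0285, 0.0041, -0.0001, 0.0, -0.0847]]
[[-0.0005, -0.0286, 0.0041, -0.0001, 0.0, -0.0847], [0.0019, -0.0285, 0.0041, -0.0001, 0.0, -0.0847], [0.0043, -0.0283, 0.0041, -0.0001, 0.0, -0.0847], [0.0067, -0.0278, 0.0041, -0.0001, 0.0, -0.0847], [0.009, -0.0271, 0.0041, -0.0001, 0.0, -0.0847], [0.0113, -0.0263, 0.0041, -0.0001, 0.0, -0.0847], [0.0135, -0.0252, 0.0041, -0.0001, 0.0, -0.0847], [0.0156, -0.024, 0.0041, -0.0001, 0.0, -0.0847]]
[[0.0176, -0.0226, 0.0041, -0.0001, 0.0, -0.0847], [0.0194, -0.021, 0.0041, -0.0001, 0.0, -0.0847], [0.0211, -0.0193, 0.0041, -0.0001, 0.0, -0.0847], [0.0227, -0.0174, 0.0041, -0.0001, 0.0, -0.0847], [0.0241, -0.0155, 0.0041, -0.0001, 0.0, -0.0847], [0.0253, -0.0134, 0.0041, -0.0001, 0.0, -0.0847], [0.0263, -0.0112, 0.0041, -0.0001, 0.0, -0.0847], [0.0272, -0.0089, 0.0041, -0.0001, 0.0, -0.0847]]
```

{"op": "carry_out", "data": {"targets": [[-0.018,-0.022,0.004,0,0,-0.085],[-0.016,-0.023,0.004,0,0,-0.085],[-0.014,-0.025,0.004,0,0,-0.085],[-0.012,-0.026,0.004,0,0,-0.085],[-0.01,-0.027,0.004,0,0,-0.085],[-0.008,-0.028,0.004,0,0,-0.085],[-0.005,-0.028,0.004,0,0,-0.085],[-0.003,-0.028,0.004,0,0,-0.085]], "claw": 0, "squeeze": 30}}

```text
clock: 0.77
tcp_pos: [274.5, -401.6, 206.8]
eef_rot: [-0.0, 0.946, -0.324, -0.0]
ft_force: [0.2, -0.4, -0.4]
gripper_width: 0.1
```

{"op": "carry_out", "data": {"targets": [[0,-0.029,0.004,0,0,-0.085],[0.002,-0.028,0.004,0,0,-0.085],[0.004,-0.028,0.004,0,0,-0.085],[0.007,-0.028,0.004,0,0,-0.085],[0.009,-0.027,0.004,0,0,-0.085],[0.011,-0.026,0.004,0,0,-0.085],[0.014,-0.025,0.004,0,0,-0.085],[0.016,-0.024,0.004,0,0,-0.085]]}}

```text
clock: 1.43
tcp_pos: [412.7, -219.9, 174.9]
eef_rot: [-0.0, 1.0, 0.011, -0.0]
ft_force: [0.3, -0.1, 0.4]
gripper_width: 0.0
```

{"op": "carry_out", "data": {"targets": [[0.018,-0.023,0.004,0,0,-0.085],[0.019,-0.021,0.004,0,0,-0.085],[0.021,-0.019,0.004,0,0,-0.085],[0.023,-0.017,0.004,0,0,-0.085],[0.024,-0.015,0.004,0,0,-0.085],[0.025,-0.013,0.004,0,0,-0.085],[0.026,-0.011,0.004,0,0,-0.085],[0.027,-0.009,0.004,0,0,-0.085]]}}

```text
clock: 2.1
tcp_pos: [549.9, -38.2, 142.7]
eef_rot: [-0.0, 0.939, 0.344, -0.0]
ft_force: [-0.2, -1.0, 0.0]
gripper_width: 0.2
```

Run:
```python
from plan import *
from plant import optics
import cv2
p,R,s=state();print(p.round(1),R.as_matrix().round(3).tolist(),np.round(s["q"],2),np.round(s["ft_force"],1))
c=optics.capture("wrist");cv2.imwrite("pics/w1.png",c["image"]);np.savez("w.npz",p=p,M=R.as_matrix(),**c)
print(c["mtx"].round(1).tolist(),c["T_tool_cam"].round(3).tolist())
```

```text
[549.9 -38.2 142.7] [[0.764, 0.645, -0.0], [0.645, -0.764, 0.0], [-0.0, -0.0, -1.0]] [-0.31 -0.04 -0.22  1.39 -0.    0.56] [-0.2 -1.   0. ]
[[382.5, 0.0, 320.6], [0.0, 382.5, 233.7], [0.0, 0.0, 1.0]] [[1.0, 0.0, 0.001, 0.941], [-0.001, 0.946, 0.323, -83.607], [-0.001, -0.323, 0.946, -134.73], [0.0, 0.0, 0.0, 1.0]]
```

View pics/w1.png

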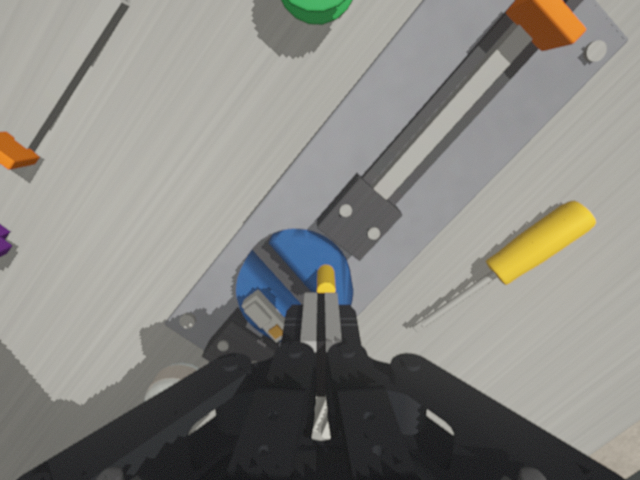

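The wrist view shows the guide corners at (361,175), (401,212), (318,222), (360,258). The peg, at about (325,272), is straight ahead of the fingers in tool +y.

```bash
cat >> h.py <<'E'
def wcam(d):
    T=d["T_tool_cam"];Rw=d["M"]@T[:3,:3];o=d["p"]+d["M"]@T[:3,3]
    return dict(R=Rw.T,t=-Rw.T@o,mtx=d["mtx"])
E
python3 - <<'E'
from h import *
d=np.load("w.npz");c=wcam(d)
from plan import O,A
B=lambda p:np.round([(p-O)[:2]@[np.cos(A),np.sin(A)],(p-O)[:2]@[-np.sin(A),np.cos(A)]],1)
for n,uv,z in(("g1",(361,175),32),("g2",(401,212),32),("g3",(318,222),32),("g4",(360,258),32),("peg",(325,270),62),("plateR",(625,40),10),("discL",(236,282),32),("discT",(290,229),32),("discR",(352,272),32)):
    p=ray(c,uv,z);print(n,p.round(1),B(p))
E
```

```text
g1 [545.    9.8  32. ] [-97.  -17.3]
g2 [581.9   8.6  32. ] [-95.5  19.6]
g3 [544.2 -32.3  32. ] [-54.8 -18.4]
g4 [583.2 -33.5  32. ] [-53.3  20.6]
peg [561.6 -46.   62. ] [-41.   -1.2]
plateR [619.  179.1  10. ] [-265.6   58.3]
discL [ 528.4 -103.8   32. ] [ 16.5 -34.8]
discT [532.9 -48.3  32. ] [-39.  -29.8]
discR [586. -45.  32.] [-41.8  23.3]
```

{"op": "carry_out", "data": {"targets": [[0.001,0,0.012,0,0,0],[0.001,0,0.012,0,0,0],[0.001,0,0.012,0,0,0],[0.001,0,0.012,0,0,0],[0.001,0,0.012,0,0,0],[0,0,0.012,0,0,0],[0,0,0.01,0,0,0],[0,0,0.008,0,0,0]]}}

```text
clock: 2.82
tcp_pos: [552.6, -36.6, 51.7]
eef_rot: [-0.0, 0.94, 0.341, -0.0]
ft_force: [-0.5, 0.8, 0.4]
gripper_width: 0.0
```

{"op": "carry_out", "data": {"targets": [[0,0.002,0,0,0,0],[0,0.003,0,0,0,0],[0,0.003,0,0,0,0],[0,0.003,0,0,0,0],[0,0.003,0,0,0,0],[0,0.003,0,0,0,0],[0,0.003,0,0,0,0],[0,0.003,0,0,0,0]]}}

```text
clock: 3.48
tcp_pos: [568.4, -53.0, 53.8]
eef_rot: [-0.001, 0.94, 0.342, 0.001]
ft_force: [-0.8, 6.1, -0.4]
gripper_width: -0.2
```

Run:
```python
from plan import *
from plant import optics
import cv2
p,R,s=state();print(p.round(1),np.round(s["ft_force"],1))
c=optics.capture("wrist");t=optics.capture("top")["image"]
cv2.imwrite("pics/w2.png",np.hstack([cv2.resize(t[225:310,265:405],(560,340),interpolation=2)[:, 160:],c["image"][140:480,150:550]]))
```

```text
[568.4 -53.   53.8] [-0.8  6.1 -0.4]
```

View pics/w2.png

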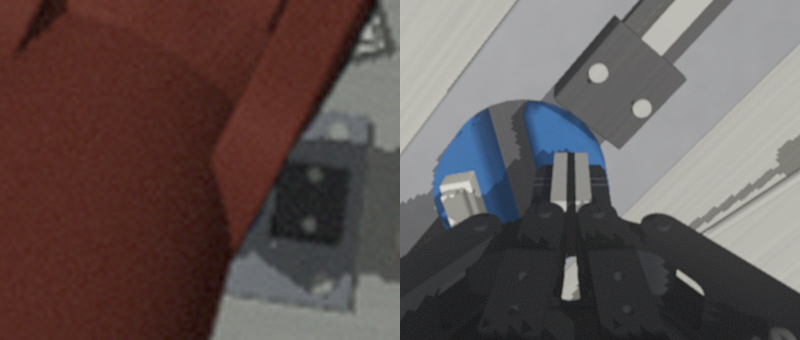

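{"op": "carry_out", "data": {"targets": [[0,0.003,0.001,0,0,0],[0,0.003,0.001,0,0,0],[0,0.003,0,0,0,0],[0,0.003,0,0,0,0],[0,0.003,0,0,0,0],[0,0.002,0,0,0,0],[0,0.002,0,0,0,0],[0,0,0,0,0,0]]}}

```text
clock: 4.25
tcp_pos: [580.0, -69.3, 51.0]
eef_rot: [0.0, 0.94, 0.341, -0.0]
ft_force: [-2.1, 0.5, -0.2]
gripper_width: -0.2
```

Run:
```python
from plan import *
from plant import optics
import cv2
p,R,s=state();print(p.round(1),np.round(s["ft_force"],1))
c=optics.capture("wrist");np.savez("w.npz",p=p,M=R.as_matrix(),**c)
cv2.imwrite("pics/w3.png",cv2.resize(c["image"][180:420,200:500],None,fx=2,fy=2))
```

```text
[580.  -69.3  51. ] [-2.1  0.5 -0.2]
```

View pics/w3.png

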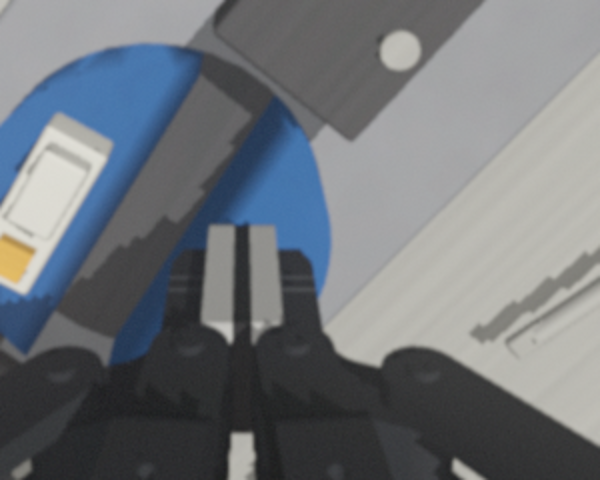

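Run:
```python
from h import *
d=np.load("w.npz");c=wcam(d)
f=lambda p:np.array(p)/2+[200,180]
def ang(a,b,z):
    p,q=ray(c,f(a),z),ray(c,f(b),z);v=p-q;return p.round(1),q.round(1),np.arctan2(v[1],v[0])
for n,a,b,z in(("slotR",(108,362),(275,98),32),("slotL",(20,340),(200,60),32),("plug",(22,295),(112,145),48),("guide",(350,140),(485,0),32),("plate",(325,332),(600,58),10)):print(n,*ang(a,b,z))
```

```text
slotR [ 577.8 -114.6   32. ] [565.  -38.5  32. ] -1.40463677879774
slotL [ 558. -123.   32.] [547.6 -42.2  32. ] -1.4422712985536226
plug [ 548.9 -101.3   48. ] [543.1 -62.5  48. ] -1.4237380207758554
guide [583.6 -35.3  32. ] [584.    4.6  32. ] -1.5803416209819432
plate [624.1 -85.   10. ] [623.1  13.7  10. ] -1.5602607051705097
```

{"op": "carry_out", "data": {"targets": [[0,0.001,0,0,0,0],[0,0.001,0,0,0,0],[0,0.001,0,0,0,0],[0,0,0,0,0,0],[0,0,0,0,0,0],[0,0,0,0,0,0],[0,0,0,0,0,0],[0,0,0,0,0,0]]}}

```text
clock: 4.97
tcp_pos: [581.9, -70.8, 51.0]
eef_rot: [-0.0, 0.94, 0.342, -0.0]
ft_force: [-4.4, 1.0, -1.3]
gripper_width: 0.3
```

Run:
```python
from plan import *
from plant import optics
import cv2
p,R,s=state();print(p.round(1),np.round(s["ft_force"],1))
c=optics.capture("wrist");np.savez("w.npz",p=p,M=R.as_matrix(),**c)
cv2.imwrite("pics/w4.png",cv2.resize(c["image"][180:420,200:500],None,fx=2,fy=2))
```

```text
[581.9 -70.8  51. ] [-4.4  1.  -1.3]
```

View pics/w4.png

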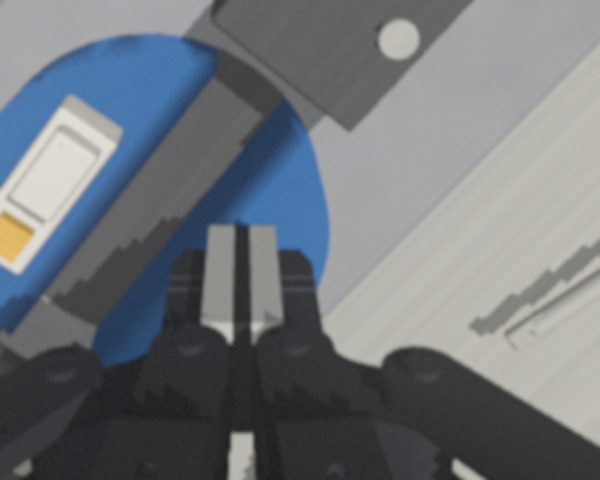

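Run:
```python
from h import *
d=np.load("w.npz");c=wcam(d)
f=lambda p:np.array(p)/2+[200,180]
for n,a,b,z in(("slotR",(92,352),(288,100),32),("slotL",(5,332),(213,58),32),("plug",(17,275),(122,132),48),("guide",(350,131),(475,0),32),("plate",(325,318),(600,42),10)):
    v=ray(c,f(a),z)-ray(c,f(b),z);print(n,np.arctan2(v[1],v[0]))
# plan: back off, rise, then go behind head
from plan import *
p,R,s=state();print(p,s["q"])
a=plan(p-10*R.as_matrix()[:,1]+[0,0,40],np.arctan2(*R.as_matrix()[[1,0],0]),8)
```

```text
slotR -1.496524659328905
slotL -1.5142929996300418
plug -1.508741258959432
guide -1.5765070931589171
plate -1.559732767066503
[581.93405341 -70.87406443  51.09549698] [-3.44087517e-01  1.16546950e-01 -2.33452964e-01  1.22116432e+00
 -3.83364230e-05  5.29697875e-01]
[[-0.0, -0.0013, -0.005, -0.0, 0.0, -0.0], [-0.0, -0.0013, -0.005, -0.0, 0.0, -0.0], [-0.0, -0.0013, -0.005, -0.0, 0.0, -0.0], [-0.0, -0.0013, -0.005, -0.0, 0.0, -0.0], [-0.0, -0.0013, -0.005, -0.0, 0.0, -0.0], [-0.0, -0.0013, -0.005, -0.0, 0.0, -0.0], [-0.0, -0.0013, -0.005, -0.0, 0.0, -0.0], [-0.0, -0.0013, -0.005, -0.0, 0.0, -0.0]]
```

Disc now ≈ +0.06 rad. One small nudge more, then back off and rise.

{"op": "carry_out", "data": {"targets": [[0,0.0013,0,0,0,0],[0,0,0,0,0,0],[0,0,0,0,0,0],[0,0,0,0,0,0],[0,0,0,0,0,0],[0,-0.004,0,0,0,0],[0,-0.006,0,0,0,0],[0,-0.006,-0.005,0,0,0]]}}

```text
clock: 5.68
tcp_pos: [572.6, -59.4, 56.1]
eef_rot: [0.0, 0.94, 0.341, 0.0]
ft_force: [-0.4, 0.4, -0.2]
gripper_width: -0.0
```

{"op": "carry_out", "data": {"targets": [[0,-0.004,-0.006,0,0,0],[0,0,-0.01,0,0,0],[0,0,-0.01,0,0,0],[0,0,-0.01,0,0,0],[0,0,-0.01,0,0,0],[0,0,-0.01,0,0,0],[0,0,-0.01,0,0,0],[0,0,0,0,0,0]]}}

```text
clock: 6.35
tcp_pos: [571.4, -57.1, 125.1]
eef_rot: [0.001, 0.94, 0.341, 0.001]
ft_force: [0.1, -0.2, 0.2]
gripper_width: 0.4
```

Run:
```python
from plan import *
from plant import optics
import cv2
p,R,s=state();print(p.round(1),np.round(s["ft_force"],1))
c=optics.capture("wrist");np.savez("w.npz",p=p,M=R.as_matrix(),**c);cv2.imwrite("pics/w5.png",c["image"])
from h import *
C=wcam(c|dict(p=p,M=R.as_matrix()))
for q,st in blobs(c["image"],(5,150,80),(18,255,255),(200,0,640,200))[0]: print(q.round(1),st,ray(C,q,52).round(1))
# behind head: holder x=-231-11-20
plan(H(-265,0,120),.009,16)
```

```text
[571.4 -57.1 125.1] [ 0.1 -0.2  0.2]
[[0.0089, -0.0117, 0.0002, 0.0001, -0.0001, 0.043], [0.0084, -0.012, 0.0002, 0.0001, -0.0001, 0.043], [0.0079, -0.0124, 0.0002, 0.0001, -0.0001, 0.043], [0.0074, -0.0127, 0.0002, 0.0001, -0.0001, 0.043], [0.0068, -0.013, 0.0002, 0.0001, -0.0001, 0.043], [0.0062, -0.0133, 0.0002, 0.0001, -0.0001, 0.043], [0.0057, -0.0136, 0.0002, 0.0001, -0.0001, 0.043], [0.0051, -0.0138, 0.0002, 0.0001, -0.0001, 0.043]]
[[0.0045, -0.014, 0.0002, 0.0001, -0.0001, 0.043], [0.0039, -0.0142, 0.0002, 0.0001, -0.0001, 0.043], [0.0033, -0.0143, 0.0002, 0.0001, -0.0001, 0.043], [0.0026, -0.0145, 0.0002, 0.0001, -0.0001, 0.043], [0.002, -0.0146, 0.0002, 0.0001, -0.0001, 0.043], [0.0014, -0.0146, 0.0002, 0.0001, -0.0001, 0.043], [0.0008, -0.0147, 0.0002, 0.0001, -0.0001, 0.043], [0.0001, -0.0147, 0.0002, 0.0001, -0.0001, 0.043]]
```

View pics/w5.png

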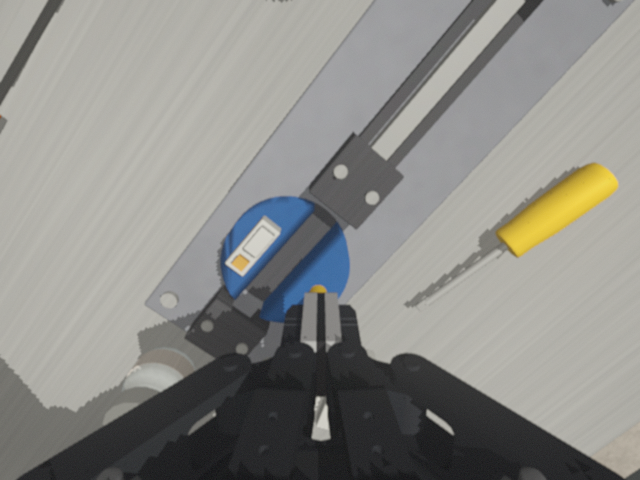

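The slot now looks parallel with the bolt and rails, pointing at the guide and keeper. Next I'll move behind the head.

{"op": "carry_out", "data": {"targets": [[0.009,-0.012,0,0,0,0.043],[0.008,-0.012,0,0,0,0.043],[0.008,-0.012,0,0,0,0.043],[0.007,-0.013,0,0,0,0.043],[0.007,-0.013,0,0,0,0.043],[0.006,-0.013,0,0,0,0.043],[0.006,-0.014,0,0,0,0.043],[0.005,-0.014,0,0,0,0.043]]}}

```text
clock: 7.07
tcp_pos: [564.0, 61.8, 121.5]
eef_rot: [-0.0, 0.985, 0.174, -0.001]
ft_force: [0.3, 0.3, 0.2]
gripper_width: -0.4
```

{"op": "carry_out", "data": {"targets": [[0.0045,-0.014,0,0,0,0.043],[0.004,-0.014,0,0,0,0.043],[0.003,-0.014,0,0,0,0.043],[0.003,-0.0145,0,0,0,0.043],[0.002,-0.0145,0,0,0,0.043],[0.001,-0.0145,0,0,0,0.043],[0.001,-0.0145,0,0,0,0.043],[0,-0.0145,0,0,0,0.043]]}}

```text
clock: 7.73
tcp_pos: [559.0, 178.1, 121.4]
eef_rot: [0.0, 1.0, 0.003, -0.001]
ft_force: [-0.4, 0.4, 0.8]
gripper_width: 0.1
```

Run:
```python
from plan import *
from plant import optics
from h import *
p,R,s=state();print(p.round(1),R.as_matrix()[:,0].round(3),np.round(s["ft_force"],1))
for n in("wrist","top","side"):
    c=optics.capture(n);C=wcam(c|dict(p=p,M=R.as_matrix())) if n=="wrist" else c
    for q,st in blobs(c["image"],(5,150,80),(18,255,255),(0,0,640,480),25)[0]: print(n,q.round(1),st,ray(C,q,52).round(1),ray(C,q,36).round(1))
    if n=="wrist":cv2.imwrite("pics/w6.png",c["image"])
```

```text
[559.  178.1 121.4] [ 1.     0.007 -0.001] [-0.4  0.4  0.8]
wrist [331.7 293. ] [301 286  53  22 492] [566.5 155.5  52. ] [567.  147.1  36. ]
top [122.4 137.3] [118 133  12  11  31] [797.3 509.2  52. ] [803.6 518.1  36. ]
top [180.  137.3] [174 133  11  11  36] [818.4 372.3  52. ] [825.1 379.   36. ]
top [146.9 141. ] [141 135  12  11  40] [796.9 448.8  52. ] [803.2 456.7  36. ]
top [135.6 139.4] [128 136  15  10  37] [796.7 476.6  52. ] [803.1 485.   36. ]
top [118.9 148.6] [113 144  12  10  35] [767.4 510.4  52. ] [773.3 519.3  36. ]
top [175.5 157. ] [169 147  16  21  79] [767.3 372.   52. ] [773.2 378.6  36. ]
top [133.3 182.7] [121 178  25  10  51] [688.9 455.9  52. ] [693.5 463.9  36. ]
top [157.2 186.6] [150 181  14  12  47] [688.2 398.2  52. ] [692.7 405.2  36. ]
top [110.6 210. ] [106 197  13  21  54] [616.1 491.8  52. ] [619.4 500.5  36. ]
top [129.4 212.1] [124 207  13  12  35] [617.7 447.5  52. ] [621.1 455.4  36. ]
top [ 86.4 223.9] [ 80 217  13  15  65] [575.2 538.6  52. ] [577.9 548.   36. ]
top [169.9 226. ] [164 221  13  10  28] [599.5 347.5  52. ] [602.5 353.8  36. 
[... 1312 characters left out ...]
84  12  12  44] [232.1 358.3  52. ] [229.2 364.7  36. ]
top [ 34.6 392.4] [ 26 387  16  11  47] [198.8 550.5  52. ] [195.3 560.1  36. ]
top [ 29.2 405.6] [ 22 400  18  13  76] [171.2 554.3  52. ] [167.2 564.   36. ]
top [ 27.3 419. ] [ 22 414  11  10  40] [144.9 550.5  52. ] [140.5 560.1  36. ]
top [ 22.1 429.6] [ 16 424  17  13  62] [122.8 555.2  52. ] [118.1 564.8  36. ]
top [ 15.7 454.5] [  7 444  17  20  98] [ 74.1 554.2  52. ] [ 68.5 563.8  36. ]
top [  5.2 475.8] [  2 470   7  10  25] [ 31.7 563.5  52. ] [ 25.5 573.3  36. ]
side [419.6 269.4] [415 265  10  10  67] [336.5 -82.9  52. ] [ 346.5 -106.6   36. ]
side [304.  282.2] [299 275  11  15 123] [545.6 158.3  52. ] [560.6 140.5  36. ]
```

{"op": "carry_out", "data": {"targets": [[0.001,0,0.011,0,0,0],[0.001,0,0.011,0,0,0],[0.001,0,0.011,0,0,0],[0.001,0,0.011,0,0,0],[0,0,0.011,0,0,0],[0,0,0.011,0,0,0],[0,0,0.01,0,0,0],[0,0,0.007,0,0,0]]}}

```text
clock: 8.55
tcp_pos: [562.9, 177.4, 37.5]
eef_rot: [0.0, 1.0, 0.004, -0.001]
ft_force: [-1.1, -0.8, -0.2]
gripper_width: -0.1
```

{"op": "carry_out", "data": {"targets": [[0,0.005,0,0,0,0],[0,0.005,0,0,0,0],[0,0.005,0,0,0,0],[0,0.005,0,0,0,0],[0,0.005,0,0,0,0],[0,0.005,0,0,0,0],[0,0.005,0,0,0,0],[0,0.005,0,0,0,0]]}}

```text
clock: 9.22
tcp_pos: [564.1, 137.1, 39.6]
eef_rot: [-0.0, 1.0, 0.005, 0.0]
ft_force: [1.0, 1.2, 1.1]
gripper_width: -0.0
```

{"op": "carry_out", "data": {"targets": [[0,0.002,0,0,0,0],[0,0.002,0,0,0,0],[0,0.002,0,0,0,0],[0,0.002,0,0,0,0],[0,0.002,0,0,0,0],[0,0.002,0,0,0,0],[0,0.002,0,0,0,0],[0,0.002,0,0,0,0]]}}

```text
clock: 9.88
tcp_pos: [564.0, 121.4, 39.3]
eef_rot: [0.0, 1.0, 0.005, -0.0]
ft_force: [1.0, 1.4, 1.1]
gripper_width: 0.0
```

Run:
```python
from plan import *
from plant import optics
from h import *
p,R,s=state();print(p.round(1),np.round(s["ft_force"],1))
c=optics.capture("wrist");C=wcam(c|dict(p=p,M=R.as_matrix()))
cv2.imwrite("pics/w7.png",c["image"])
c=optics.capture("side");cv2.imwrite("pics/s7.png",cv2.resize(c["image"][200:330,250:420],None,fx=4,fy=4,interpolation=2))
for q,st in blobs(c["image"],(5,150,80),(18,255,255),(250,200,400,330),25)[0]: print(q.round(1),st,ray(c,q,36).round(1))
```

```text
[564.  121.4  39.3] [1.  1.4 1.1]
[314.7 277.8] [61 72  7 12 62] [551.2 106.6  36. ]
```

View pics/s7.png

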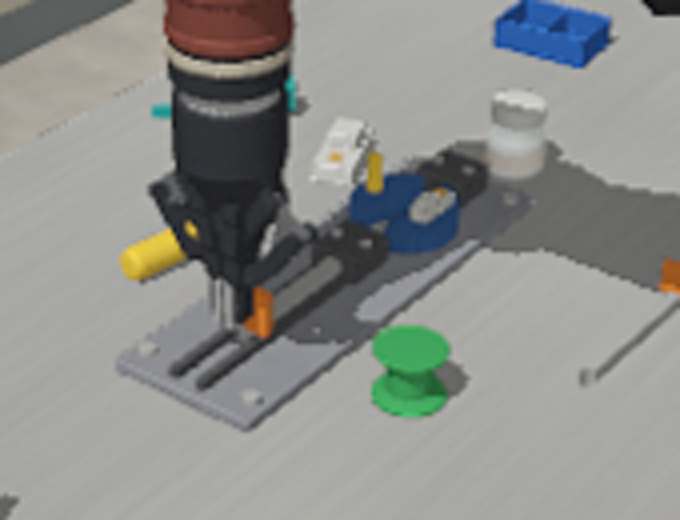

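The side view shows the fingers on the orange head, the bolt advancing into the aligned slot, and low force. Continuing.

{"op": "carry_out", "data": {"targets": [[0,0.003,0,0,0,0],[0,0.003,0,0,0,0],[0,0.003,0,0,0,0],[0,0.003,0,0,0,0],[0,0.003,0,0,0,0],[0,0.003,0,0,0,0],[0,0.003,0,0,0,0],[0,0.003,0,0,0,0]]}}

```text
clock: 10.65
tcp_pos: [564.2, 97.1, 39.2]
eef_rot: [0.0, 1.0, 0.004, -0.0]
ft_force: [-0.1, 1.1, 0.3]
gripper_width: -0.2
```

{"op": "carry_out", "data": {"targets": [[0,0.003,0,0,0,0],[0,0.003,0,0,0,0],[0,0.003,0,0,0,0],[0,0.003,0,0,0,0],[0,0.003,0,0,0,0],[0,0.003,0,0,0,0],[0,0.003,0,0,0,0],[0,0.003,0,0,0,0]]}}

```text
clock: 11.32
tcp_pos: [564.4, 73.2, 39.2]
eef_rot: [0.0, 1.0, 0.005, -0.0]
ft_force: [0.3, -0.5, -0.4]
gripper_width: -0.1
```

{"op": "carry_out", "data": {"targets": [[0,0.003,0,0,0,0],[0,0.003,0,0,0,0],[0,0.003,0,0,0,0],[0,0.003,0,0,0,0],[0,0.003,0,0,0,0],[0,0.003,0,0,0,0],[0,0.003,0,0,0,0],[0,0.003,0,0,0,0]]}}

```text
clock: 11.98
tcp_pos: [564.7, 49.2, 39.3]
eef_rot: [0.0, 1.0, 0.004, 0.0]
ft_force: [0.5, 1.5, -0.4]
gripper_width: -0.0
```

Expect the stop at TCP y ≈ 25–29.

{"op": "carry_out", "data": {"targets": [[0,0.002,0,0,0,0],[0,0.002,0,0,0,0],[0,0.002,0,0,0,0],[0,0.002,0,0,0,0],[0,0.002,0,0,0,0],[0,0.002,0,0,0,0],[0,0.002,0,0,0,0],[0,0.002,0,0,0,0]]}}

```text
clock: 12.65
tcp_pos: [564.8, 33.3, 39.3]
eef_rot: [0.0, 1.0, 0.005, -0.0]
ft_force: [0.7, 0.1, -0.7]
gripper_width: -0.1
```

{"op": "carry_out", "data": {"targets": [[0,0.001,0,0,0,0],[0,0.001,0,0,0,0],[0,0.001,0,0,0,0],[0,0.001,0,0,0,0],[0,0.001,0,0,0,0],[0,0.001,0,0,0,0],[0,0.001,0,0,0,0],[0,0.001,0,0,0,0]]}}

```text
clock: 13.32
tcp_pos: [564.8, 27.8, 39.3]
eef_rot: [-0.002, 1.0, 0.005, 0.0]
ft_force: [0.6, 17.5, 1.7]
gripper_width: 0.2
```

The bolt stopped at y = 27.8 with 17.5 N, as predicted for the head on the guide. I'll press briefly to confirm, then retreat.

{"op": "carry_out", "data": {"targets": [[0,0.001,0,0,0,0],[0,0.001,0,0,0,0],[0,0,0,0,0,0],[0,0,0,0,0,0],[0,0,0,0,0,0],[0,0,0,0,0,0],[0,0,0,0,0,0],[0,0,0,0,0,0]]}}

```text
clock: 13.98
tcp_pos: [564.8, 27.8, 39.3]
eef_rot: [-0.004, 1.0, 0.006, 0.0]
ft_force: [1.1, 22.1, 3.0]
gripper_width: -0.1
```

{"op": "carry_out", "data": {"targets": [[0,-0.005,0,0,0,0],[0,-0.005,0,0,0,0],[0,-0.01,0,0,0,0],[0,-0.01,-0.01,0,0,0],[0,-0.01,-0.02,0,0,0],[0,-0.01,-0.02,0,0,0],[0,-0.01,-0.02,0,0,0],[0,-0.01,-0.02,0,0,0]]}}

```text
clock: 14.65
tcp_pos: [564.2, 94.6, 131.1]
eef_rot: [0.0, 1.0, 0.005, 0.0]
ft_force: [0.4, -0.0, 0.4]
gripper_width: -0.2
```

{"op": "carry_out", "data": {"targets": [[0,-0.02,-0.01,0,0,0],[0,-0.02,0,0,0,0],[0,-0.02,0,0,0,0],[0,-0.02,0,0,0,0],[0,-0.02,0,0,0,0],[0,-0.02,0,0,0,0],[0,-0.01,0,0,0,0],[0,0,0,0,0,0]]}}

```text
clock: 15.32
tcp_pos: [562.8, 225.6, 139.8]
eef_rot: [-0.0, 1.0, 0.006, 0.0]
ft_force: [0.0, 0.6, -1.3]
gripper_width: -0.1
```

Run:
```python
from plan import *
from plant import optics
from h import *
p,R,s=state();print(p.round(1),np.round(s["ft_force"],1))
t=optics.capture("top");c=optics.capture("side")
for n,k,b in(("top",t,(235,225,405,310)),("side",c,(250,200,400,330))):
    for q,st in blobs(k["image"],(5,150,80),(18,255,255),b,20)[0]: print(n,q.round(1),st,ray(k,q,52).round(1),ray(k,q,36).round(1))
cv2.imwrite("pics/f.png",np.hstack([cv2.resize(t["image"][200:325,235:435],(480,300),interpolation=2)[:, :],cv2.resize(c["image"][210:310,280:387],(321,300),interpolation=2)])[:,:800])
```

```text
[562.8 225.6 139.8] [ 0.   0.6 -1.3]
top [311.5 263.7] [74 31  6 16 66] [562.3  11.2  52. ] [564.8  11.9  36. ]
side [332.1 262.1] [ 77  56  11  14 118] [547.   33.9  52. ] [562.  13.  36.]
```

View pics/f.png

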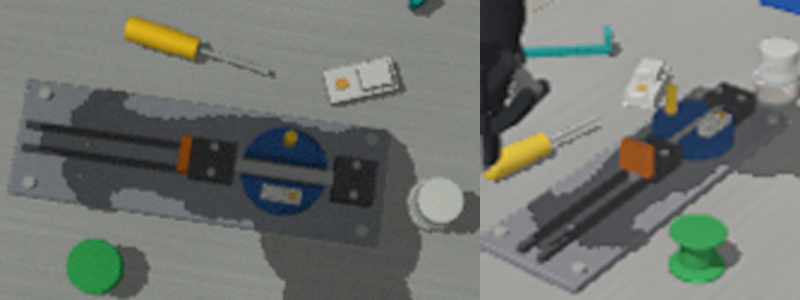

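The bolt runs through the slot into the keeper, with the head against the guide (head moved 127 mm, from 138.6 to 11.2). The screwdriver, housing, spool and jar look undisturbed. Handing in.

```bash
python3 -c "
from plant import order;print(order.hand_in())"
```

```text
the job is handed in; nothing more can be done
None
```

The work holder is locked and the job is handed in, at about 15.5 s on the robot's clock against the 51 s limit.

- **Disc:** I pushed the yellow peg with the closed fingertips and turned the disc from about 1.36 rad to near 0. The last measured angle was +0.06 rad, followed by one small nudge that I checked only by eye. The bolt then went through without resistance.
- **Bolt:** I pushed the bolt by its orange head. It stopped firmly at the predicted place, and pressing to 22 N moved it no further.
- **Last pictures:** The bolt runs through the slot to the keeper, with the head up against the guide. The head moved about 127 mm, against 122 to 138 mm expected. The screwdriver, housing, spool and jar look undisturbed. The arm was clear, with contact force near zero.
- **Disagreement:** The wrist camera put the holder 4–5 mm farther along its axis than the top camera did. I used a value in between, and where the bolt stopped agreed with that.
- **Not checked:** I did not look at the carton, tray and wrench again at the end; the arm did not work near them.

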